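Stow the panel meter in the interlocked drawer unit

ROBOT

A 6-joint arm with a two-finger parallel gripper is mounted at the origin on the work surface. World frame = base frame: x ahead of the robot, y to its left, z up, the work surface at z = 0. Lengths are in mm, angles in rad, forces in N, time in s.
With the tool pointing down it reaches from about 275 to 750 mm from the base axis. Payload 10.2 kg.
Tool frame: the origin (TCP) lies where the fingers leave the gripper's body, on its centre line; the fingertips stand 73 mm ahead of it and the grasp point (between the pads) lies 54 mm ahead of it; z points along the fingers, y is the line along which they close (so a half turn about z gives the same grasp; the last joint's range is limited). The gripper opens to 85 mm and grips with 20 to 120 N. Pads are 22 mm wide; open, the fingers measure 114 mm over their backs; the gripper's body (76 mm by 85 mm) begins 54 mm behind the grasp point. The pads swing forward as they close: fully open they stand 13 mm farther back than shut.
Start: joints at [-1.344, 0.313, 1.498, -0, 1.331, -0.223], TCP at [228.251, -472.793, 303.894] pointing down, gripper open.
Joint ranges: [-2.94, 2.94], [-0.97, 2.17], [0.19, 2.56], [-1.23, 4.37], [0.02, 3.11], [-2.88, 2.88]. Speed limits (rad/s): [2.39, 2.39, 3.01, 3.14, 3.14, 3.14].

INTERFACE

Orientations are given as a unit quaternion [w, x, y, z].
In Python, from rig import ctrl gives the robot as it stands.
- The arm moves only by the shell command python3 -m creep 'ROWS' [OPENING] [FORCE]. ROWS is JSON, a list that holds one entry, the list of rows, each a list of 6 numbers: the shift along the world's x, y, z in units of 25 mm (1.0 is 25 mm), then the turn, a rotation vector about the world's x, y, z in units of 5 degrees (1.0 is 5 degrees). In form: [[[x, y, z, ax, ay, az], ...]]. A call has 1 to 20 rows; each row is the pose to reach, as a shift and turn from the pose commanded when the call began; what a row does not reach only later rows make up. A row lasts 1/12 s, in which the tool goes at most 41.7 mm and 7.16 degrees, less where a joint would pass 70% of its speed; a pose out of reach is approached as far as the arm can. A call with a gripper value outside its range is refused whole. OPENING is the finger opening in mm, from 0 to 85.4, set as the call begins (- or left out, the last holds). The fingers move at their own pace and stop on an object; FORCE is the grip in N (left out, the last holds). Time passes only in rows, so rows that repeat a pose let the fingers close. It gives the time, the measured TCP pose, the force, the opening and the grip force at its end, in the units of the state.
- ctrl.sense(): the state, without advancing time (a new reading comes with each control period).
- ctrl.capture(name): name is "scene" or "top" or "wrist"; returns a dict with "image" (480x640x3 uint8, red, green, blue), "fx", "fy", "cx", "cy" (pixels), "R" (3x3) and "t" (3): a world point X has camera coordinates R X + t. Camera axes: x right, y down, z forward; pixel columns grow to the right and rows downward; lengths in mm; the calibration is good to about 2 mm. A picture is of the moment at which its call begins. There is no depth.
- ctrl.finish_job(): hands the job in; it is judged then, once.
The state is a dict: "time_s": time; "joints": joint angles; "dq": joint speeds; "tau": joint torques, N m; "eef_pos": TCP position; "ee_rot": TCP orientation; "force": force on the tool from outside, world axes, zero at the start; "wrist_torque": the same for the moment, N m; "grip_width": opening from 0.0 (shut) to 1.0 (fully open); "grip_force": force on a finger pad.
Only numpy, scipy, OpenCV 4.12 (cv2) and the standard library are available. Lean on these libraries where they do the work, as an engineer would, in place of code of your own. Each camera call takes 0.05 s, during which the arm holds its last target. There are 200 camera calls.

TASK

Put the square panel meter that lies on the bench away: first shut the left-hand drawer of the bench unit fully home, because the unit's interlock lets only one drawer out at a time and must not be forced, then pull out the right-hand drawer and set the meter down gently, face up and flat, in that drawer's empty front compartment. Leave the right-hand drawer standing well out for the next meters, keep the other two drawers shut, and leave the other loose things on the bench and on the unit where they are. Left and right are as seen from the robot, facing the drawer fronts.

Things in the scene. Friction and masses are not known exactly. Their poses are not given: they have to be found in the camera images.
- unit: Fixed grey steel bench unit, three equal drawers side by side, 260 deep (x) x 475 wide (y) x 104 mm high. Origin: centre of its underside. Fronts look along its own -x, to the robot; +y is the left side seen from the robot. Fronts: 151 mm wide, pitch 155, faces 130 mm ahead of the origin when shut, top edge 96 mm up. Front 65 mm of the top is bare; rear: 2 mm rubber mat with bystanders.
- drawer_left (a joint): How far (m) the left-hand drawer is out along the unit's -x: 0 = home on its stop, 0.135 = fully out. Friction about 2 N; stays where left; starts partly out. Interlock: with a drawer more than about 3 mm out, the others move 3 mm (up to 12 mm if it is nearly home) and stop solid; a light spring frees them once it is home.
- drawer_middle (a joint): How far (m) the middle drawer is out, as for the left one; starts shut.
- drawer_right (a joint): How far (m) the right-hand drawer is out, as for the left one; starts shut. Opening takes about 6 N over the first 23 mm, then about 2 N.
- left_handle (a point): Centre of the left-hand drawer's bar handle; moves with the drawer; axes as the unit's. Steel bar along y, 92 mm long, 11 mm thick, on two 8 mm legs near its ends (39 mm either side); its centreline is 40 mm ahead of the front face (34 mm clear behind it), 70 mm above the bench.
- right_handle (a point): Centre of the right-hand drawer's bar handle, same shape, height and axes; moves with the drawer.
- right_tray (a point): Centre of the floor of the right-hand drawer's empty front compartment, 24 mm above the bench; moves with the drawer; axes as the unit's. Inside 78 (x) x 128 mm (y); side walls 54 mm, cross wall 46 mm, drawer front 72 mm high above the floor. It lies 55 mm behind the front face: all clear of the unit's top when 95 mm out. Two like meters sit behind the cross wall.
- meter: The loose analogue panel meter, 140 g, lying face up on its back: a 48 x 48 x 10 mm black square bezel with a white scale and needle on top of a 43 x 43 x 40 mm black housing, 50 mm tall in all. Origin at the centre of its underside (its back), z up through the face, x and y square to the bezel's sides.
- adapter: Bystander: black plastic mains adapter block, 72 x 46 x 34 mm with cooling ribs on top, origin under its centre.
- relay_block: Bystander: blue terminal and relay block on a grey base, 78 x 44 x 42 mm, origin under its centre.
- glue: Bystander: white glue bottle standing upright, 38 mm diameter, 95 mm tall, origin under its centre.
- tape: Bystander: roll of tape lying flat between robot and unit, 92 mm outside diameter, 24 mm high, origin under its centre.
- screwdriver: Bystander: screwdriver, 190 mm long, lying on the rubber mat on the unit's top, about 30 mm high.
- bin: Bystander: grey three-compartment parts bin, 75 x 130 x 38 mm, standing on the rubber mat on the unit's top, origin under its centre.
There are look-alikes about, which are no part of the job. What is shaped like the meter but orange is not meant.

How it is judged:
By the outcome, as a careful person would: the job done as asked, in the order asked, and still so for the second after the job is handed in, with the robot touching nothing.
It also fails if it takes over 64 s, if anything falls off the work surface, if the arm or the gripper's body presses on something with over 40 N, if the wrist force passes 120 N, or if a joint passes its speed limit or range.

## Working session

There is one attempt and no reset: what is moved stays moved. The work goes in short steps, Python scripts to look and compute and a shell command to move; the robot and the scene stay as the last step left them, time stands still between calls to the robot, and variables do not carry over. Pictures are saved under pics/ and viewed, at most 10 in all, crops included, and the job is handed in when it is done.

```bash
mkdir -p pics; cat > h.py <<'E'
import numpy as np,cv2
from rig import ctrl
def cap(n,f):
    c=ctrl.capture(n);cv2.imwrite(f'pics/{f}.png',c['image'][:,:,::-1]);np.savez(f'pics/{f}.npz',**c);return c
def ray(c,u,v,z):
    R=np.array(c['R']);t=np.array(c['t']);o=-R.T@t
    d=R.T@np.array([(u-c['cx'])/c['fx'],(v-c['cy'])/c['fy'],1]);return (o+d*(z-o[2])/d[2]).round(1)
def proj(c,X):
    p=np.array(c['R'])@np.array(X,float)+np.array(c['t']);return (p[0]/p[2]*c['fx']+c['cx']).round(1),(p[1]/p[2]*c['fy']+c['cy']).round(1)
E
python3 -c "
from h import *
cap('scene','s0');cap('top','t0')
print(ctrl.sense())"
```

```text
{'time_s': 0.1, 'joints': array([-1.34437170e+00,  3.13388968e-01,  1.49836592e+00, -4.19514888e-07,
        1.33098274e+00, -2.23383779e-01]), 'dq': array([ 0.00102686,  0.00064112, -0.0037562 ,  0.00085149, -0.00087881,
       -0.00081064]), 'tau': array([ 3.77326083e-03, -4.12897217e+01, -2.60142893e+01, -1.55638890e-05,
        3.00765627e-03,  3.11638928e-06]), 'eef_pos': array([ 228.22925726, -472.6337313 ,  303.39303849]), 'ee_rot': array([-5.72489647e-04,  9.74815304e-01,  2.23012993e-01, -1.07415528e-06]), 'force': array([ 0.851343  , -0.96477616, -0.08074003]), 'wrist_torque': array([0.03588918, 0.00288264, 0.00099803]), 'grip_force': 0.0, 'grip_width': 1.0002129141143845}
```

View pics/t0.png

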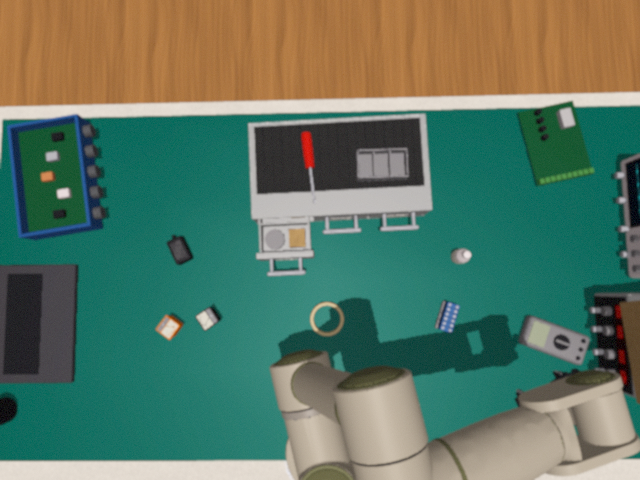

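View pics/s0.png

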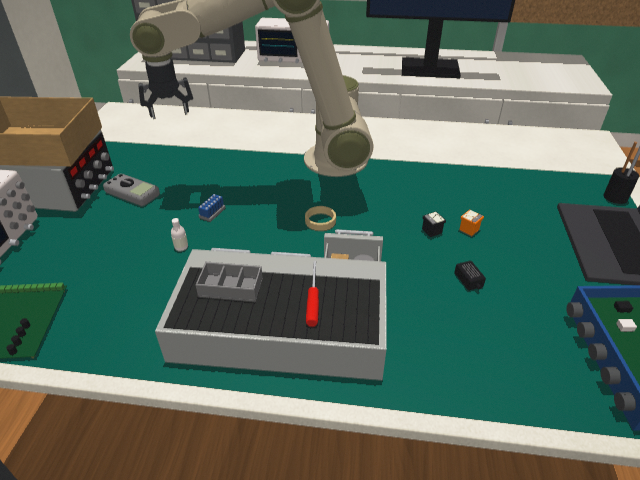

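The top view shows the unit at (340,165) and the left drawer out with its handle at (286,268). The right handle is at (399,225). Meter candidates are the black-sided square at (208,318), the orange look-alike at (169,327) and the ribbed adapter at (180,250). By the description I choose (208,318), and will check it in a close crop.

```bash
python3 -c "
from h import *
c=dict(np.load('pics/t0.npz'));im=c['image'][:,:,::-1]
a=cv2.resize(im[100:290,235:445],None,fx=3.1,fy=3.1,interpolation=cv2.INTER_CUBIC)
s=dict(np.load('pics/s0.npz'));b=im[295:345,150:235]
b=cv2.resize(b,(340,200),interpolation=cv2.INTER_CUBIC);d=cv2.resize(s['image'][195:245,410:495,::-1],(340,200),interpolation=cv2.INTER_CUBIC)
o=np.zeros((600,800,3),np.uint8);a=a[:390];o[:a.shape[0],:a.shape[1]]=a;o[395:595,:340]=b;o[395:595,350:690]=d
cv2.imwrite('pics/crop1.png',o)
for n,u,v,z in [('meter',208,318,50),('TL',249,124,104),('TR',425,115,104),('BR',431,210,104),('BL',251,218,104),('lh',286,268,70),('rh',399,225,70),('tape',327,319,24),('glue',461,256,95),('relay',448,316,42),('adapter',180,250,34)]: print(n,ray(c,u,v,z))
"
```

```text
meter [370.7 319.5  50. ]
TL [891.8 198.7 104. ]
TR [ 905.9 -274.6  104. ]
BR [ 648.7 -281.4  104. ]
BL [635.3 193.4 104. ]
lh [502.9 104.2  70. ]
rh [ 614.7 -202.    70. ]
tape [362.9  -4.2  24. ]
glue [ 527.1 -357.1   95. ]
relay [ 368.7 -330.7   42. ]
adapter [558.7 403.7  34. ]
```

View pics/crop1.png

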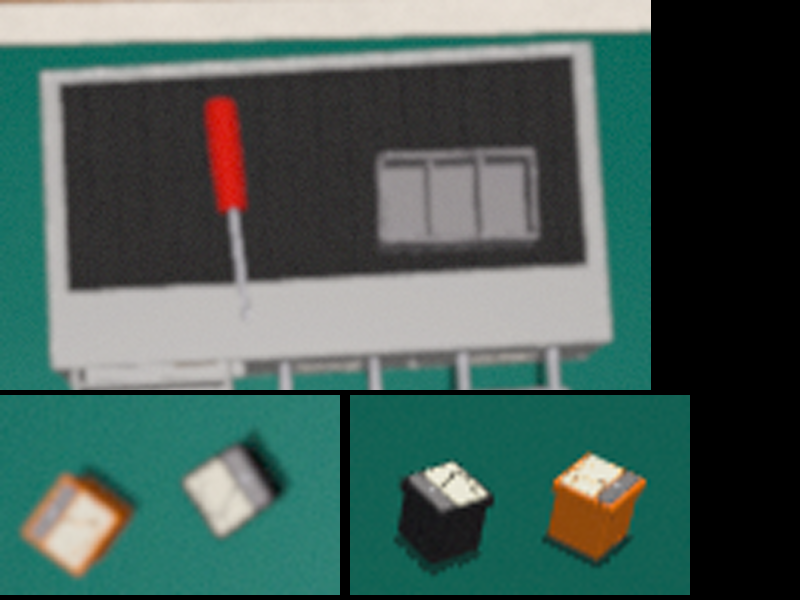

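The crop confirms the black housing with the white scale at (208,318) is the meter. I'll move in front of the left handle with the fingers shut.

```bash
python3 -m creep '[[[9.1,23.1,-2.8,0,0,-4.85],[9.1,23.1,-2.8,0,0,-4.85],[9.1,23.1,-2.8,0,0,-4.85],[9.1,23.1,-2.8,0,0,-4.85],[9.1,23.1,-2.8,0,0,-4.85],[9.1,23.1,-2.8,0,0,-4.85],[9.1,23.1,-2.8,0,0,-4.85],[9.1,23.1,-2.8,0,0,-4.85],[9.1,23.1,-2.8,0,0,-4.85],[9.1,23.1,-2.8,0,0,-4.85],[9.1,23.1,-2.8,0,0,-4.85],[9.1,23.1,-2.8,0,0,-4.85],[9.1,23.1,-2.8,0,0,-4.85],[9.1,23.1,-2.8,0,0,-4.85],[9.1,23.1,-2.8,0,0,-4.85],[9.1,23.1,-2.8,0,0,-4.85],[9.1,23.1,-2.8,0,0,-4.85],[9.1,23.1,-2.8,0,0,-4.85],[9.1,23.1,-2.8,0,0,-4.85],[9.1,23.1,-2.8,0,0,-4.85]]]' 0 20; python3 -c "
from h import *
c=cap('wrist','w1');print(ctrl.sense()['ee_rot'])"
```

```text
time_s: 1.77
eef_pos: [455.7, 103.6, 234.1]
ee_rot: [0.0, 1.0, 0.012, 0.0]
force: [0.4, -0.3, -0.2]
grip_width: -0.002
grip_force: 0.0
[2.69062785e-05 9.99924397e-01 1.22949192e-02 1.86456688e-04]
```

View pics/w1.png

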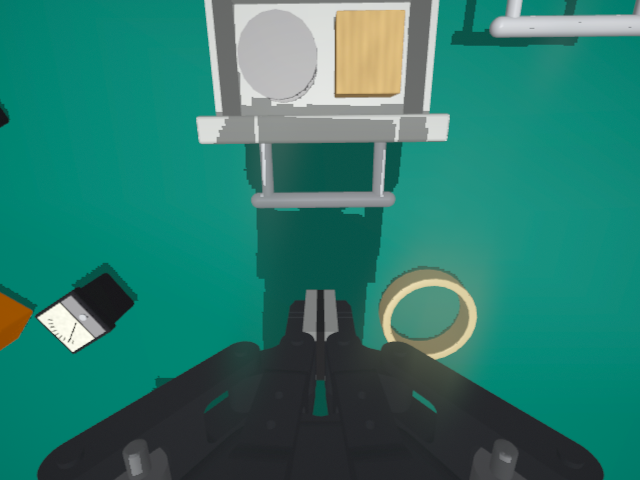

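The wrist view shows the left handle bar from (252,200) to (394,200), the right end of the middle handle's neighbour at (498,26), the meter's face at (75,320) and the tape at (428,313).

```bash
python3 -c "
from h import *
c=dict(np.load('pics/w1.npz'))
print('lh',ray(c,323,200,70),'ends',ray(c,252,200,70),ray(c,394,199,70),'midL',ray(c,492,27,70))
print('meter',[ray(c,*p,50) for p in [(37,318),(80,287),(113,320),(73,352)]])"; python3 -m creep '[[[0,0,-4.35,0,0,0],[0,0,-4.35,0,0,0],[0,0,-4.35,0,0,0],[0,0,-4.35,0,0,0],[0,0,-4.35,0,0,0],[0,0,-4.35,0,0,0]]]'
```

```text
lh [488.6 103.6  70. ] ends [487.3 154.5  70. ] [490.6  52.8  70. ] midL [598.8   2.8  70. ]
meter [array([373.3, 351.9,  50. ]), array([404.5, 307.9,  50. ]), array([372.9, 285.4,  50. ]), array([338.3, 327.7,  50. ])]
time_s: 2.32
eef_pos: [456.7, 104.3, 126.9]
ee_rot: [0.0, 1.0, 0.013, 0.001]
force: [0.1, 0.1, -0.2]
grip_width: 0.002
grip_force: 0.0
```

```bash
python3 -m creep '[[[0.4,0.01,0,0,0,0],[0.8,0.02,0,0,0,0],[1.2,0.03,0,0,0,0],[1.6,0.04,0,0,0,0],[2.0,0.05,0,0,0,0],[2.4,0.06,0,0,0,0],[2.8,0.07,0,0,0,0],[3.2,0.08,0,0,0,0],[3.6,0.1,0,0,0,0],[4.0,0.11,0,0,0,0],[4.2,0.12,0,0,0,0],[4.4,0.12,0,0,0,0],[4.4,0.12,0,0,0,0]]]'; python3 -c "
from h import *
c=cap('wrist','w2')"
```

```text
time_s: 3.4
eef_pos: [566.9, 107.5, 126.6]
ee_rot: [0.0, 1.0, 0.013, 0.002]
force: [0.4, -0.8, -0.2]
grip_width: -0.001
grip_force: 0.0
```

View pics/w2.png

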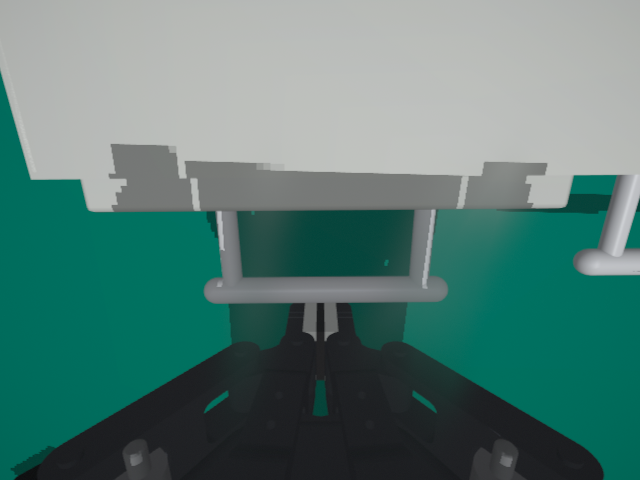

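The drawer is moving in: its bar is at row 289, against 262 for the middle handle, so roughly 15–20 mm remain. I'll continue in small steps.

```bash
python3 -m creep '[[[0.15,0,0,0,0,0],[0.3,0.01,0,0,0,0],[0.4,0.01,0,0,0,0],[0.5,0.02,0,0,0,0],[0.5,0.02,0,0,0,0]]]';python3 -m creep '[[[0.06,0,0,0,0,0],[0.12,0,0,0,0,0],[0.12,0,0,0,0,0]]]'; python3 -m creep '[[[0.06,0,0,0,0,0],[0.12,0,0,0,0,0],[0.12,0,0,0,0,0]]]'
```

```text
time_s: 3.87
eef_pos: [578.8, 108.2, 125.2]
ee_rot: [0.0, 1.0, 0.013, 0.0]
force: [0.3, -0.2, -0.2]
grip_width: 0.003
grip_force: 0.0
time_s: 4.12
eef_pos: [580.1, 108.3, 125.0]
ee_rot: [0.0, 1.0, 0.013, -0.002]
force: [-8.6, -1.3, 5.8]
grip_width: -0.005
grip_force: 4.7
time_s: 4.37
eef_pos: [580.9, 108.3, 124.8]
ee_rot: [0.0, 1.0, 0.014, -0.006]
force: [-25.5, -2.4, 16.2]
grip_width: 0.001
grip_force: 12.9
```

```bash
python3 -m creep '[[[-1.2,0,0,0,0,0],[-1.2,0,1.0,0,0,0],[-1.2,0,2,0,0,0],[-1.2,0,3,0,0,0],[-1.2,0,4,0,0,0],[-1.2,0,4,0,0,0]]]' 30; python3 -c "
from h import *
print(ctrl.sense()['joints'],ctrl.sense()['force'])
c=cap('scene','s1');d=cap('top','t1')"
```

```text
time_s: 4.87
eef_pos: [555.8, 108.3, 230.1]
ee_rot: [0.0, 1.0, 0.013, 0.004]
force: [0.3, 0.0, 1.0]
grip_width: 0.347
grip_force: 0.0
[-1.44802723e-02  4.64188783e-01  1.47895370e+00  2.29795323e-05
  1.18965679e+00  1.52963503e+00] [0.26332507 0.01198575 0.95588647]
```

```bash
python3 -m creep '[[[1.9,-12.3,0,0,0,18.04],[1.9,-12.3,0,0,0,18.04],[1.9,-12.3,0,0,0,18.04],[1.9,-12.3,0,0,0,18.04],[1.9,-12.3,0,0,0,18.04],[1.9,-12.3,0,0,0,18.04],[1.9,-12.3,0,0,0,18.04],[1.9,-12.3,0,0,0,18.04],[1.9,-12.3,0,0,0,18.04],[1.9,-12.3,0,0,0,18.04],[1.9,-12.3,0,0,0,18.04],[1.9,-12.3,0,0,0,18.04],[1.9,-12.3,0,0,0,18.04],[1.9,-12.3,0,0,0,18.04],[1.9,-12.3,0,0,0,18.04],[1.9,-12.3,0,0,0,18.04]]]' 30; python3 -c "
from h import *
c=cap('wrist','w3');print(ctrl.sense()['ee_rot'],ctrl.sense()['eef_pos'])
for p in [(605,-200,70),(605,-154,70),(605,-246,70)]: print(proj(c,p))"
```

```text
time_s: 6.3
eef_pos: [601.6, -199.2, 224.3]
ee_rot: [-0.001, 0.698, 0.716, -0.0]
force: [0.9, 0.2, 0.3]
grip_width: 0.349
grip_force: 0.0
[-3.94676974e-04  6.97365250e-01  7.16715802e-01 -1.04461741e-04] [ 601.67071675 -199.23081097  224.5819454 ]
(np.float64(326.0), np.float64(251.9))
(np.float64(328.2), np.float64(188.5))
(np.float64(324.0), np.float64(308.1))
```

View pics/w3.png

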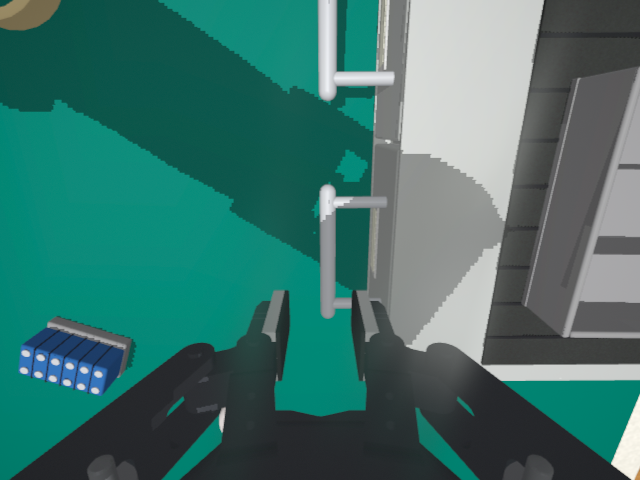

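The bar runs from (328,186) to (328,317). The fingers straddle column 320, so the tool needs about 5 mm more in x.

```bash
python3 -c "
from h import *
c=dict(np.load('pics/w3.npz'));print(ray(c,328,186,70),ray(c,328,317,70))"; python3 -m creep '[[[0.2,-0.1,0,0,0,0],[0.2,-0.1,-1,0,0,0],[0.2,-0.1,-2,0,0,0],[0.2,-0.1,-2.8,0,0,0],[0.2,-0.1,-3.4,0,0,0],[0.2,-0.1,-3.8,0,0,0],[0.2,-0.1,-3.95,0,0,0],[0.2,-0.1,-3.95,0,0,0]]]'; python3 -m creep '[[[0,0,0,0,0,0],[0,0,0,0,0,0],[0,0,0,0,0,0],[0,0,0,0,0,0],[0,0,0,0,0,0]]]' 5 40
```

```text
[ 604.8 -152.3   70. ] [ 608.3 -253.7   70. ]
time_s: 7.02
eef_pos: [607.1, -201.8, 131.2]
ee_rot: [0.001, 0.696, 0.718, 0.0]
force: [-24.1, 8.1, 34.5]
grip_width: 0.349
grip_force: 17.8
time_s: 7.43
eef_pos: [606.9, -202.7, 130.0]
ee_rot: [0.001, 0.697, 0.717, -0.001]
force: [-13.9, 1.8, 25.0]
grip_width: 0.109
grip_force: 39.3
```

```bash
python3 -m creep '[[[0,0,0.15,0,0,0],[-0.05,0,0.25,0,0,0],[-0.05,0,0.25,0,0,0]]]'
```

```text
time_s: 7.68
eef_pos: [604.6, -202.8, 130.5]
ee_rot: [-0.001, 0.697, 0.717, -0.001]
force: [-0.8, -7.0, -12.6]
grip_width: 0.108
grip_force: 40.1
```

```bash
python3 -m creep '[[[-0.1,0,0,0,0,0],[-0.2,0,0,0,0,0],[-0.3,-0.01,0,0,0,0],[-0.4,-0.01,0,0,0,0],[-0.4,-0.01,0,0,0,0]]]'
```

```text
time_s: 8.1
eef_pos: [595.3, -203.1, 130.5]
ee_rot: [0.0, 0.697, 0.717, -0.001]
force: [4.0, -8.5, -16.5]
grip_width: 0.109
grip_force: 39.9
```

```bash
python3 -m creep '[[[-0.2,-0.02,-0.06,0,0,0],[-0.4,-0.04,-0.06,0,0,0],[-0.6,-0.05,-0.06,0,0,0],[-0.6,-0.05,-0.06,0,0,0]]]'
```

```text
time_s: 8.43
eef_pos: [580.6, -203.7, 130.4]
ee_rot: [0.0, 0.697, 0.717, -0.0]
force: [1.8, -4.1, -8.6]
grip_width: 0.109
grip_force: 40.9
```

```bash
python3 -m creep '[[[-0.4,-0.01,-0.03,0,0,0],[-0.8,-0.02,-0.03,0,0,0],[-1.2,-0.03,-0.03,0,0,0],[-1.6,-0.05,-0.03,0,0,0],[-2,-0.06,-0.03,0,0,0],[-2.4,-0.07,-0.03,0,0,0],[-2.8,-0.08,-0.03,0,0,0],[-3.2,-0.09,-0.03,0,0,0],[-3.5,-0.1,-0.03,0,0,0],[-3.7,-0.11,-0.03,0,0,0],[-3.85,-0.11,-0.03,0,0,0],[-3.85,-0.11,-0.03,0,0,0],[-3.85,-0.11,-0.03,0,0,0]]]'
```

```text
time_s: 9.52
eef_pos: [484.2, -206.9, 130.4]
ee_rot: [0.0, 0.697, 0.717, -0.001]
force: [-2.8, -5.5, -5.3]
grip_width: 0.111
grip_force: 41.3
```

```bash
python3 -m creep '[[[0,0,0,0,0,0],[0,0,0,0,0,0],[0,0,0,0,0,0],[0,0,0.5,0,0,0],[0,0,1,0,0,0],[0,0,2,0,0,0],[0,0,3.5,0,0,0],[0,0,4.5,0,0,0],[0,0,4.5,0,0,0]]]' 30
python3 -m creep '[[[-4.5,21.0,0,0,0,-11],[-4.5,21.0,0,0,0,-11],[-4.5,21.0,0,0,0,-11],[-4.5,21.0,0,0,0,-11],[-4.5,21.0,0,0,0,-11],[-4.5,21.0,0,0,0,-11],[-4.5,21.0,0,0,0,-11],[-4.5,21.0,0,0,0,-11],[-4.5,21.0,0,0,0,-11],[-4.5,21.0,0,0,0,-11],[-4.5,21.0,0,0,0,-11],[-4.5,21.0,0,0,0,-11],[-4.5,21.0,0,0,0,-11],[-4.5,21.0,0,0,0,-11],[-4.5,21.0,0,0,0,-11],[-4.5,21.0,0,0,0,-11],[-4.5,21.0,0,0,0,-11],[-4.5,21.0,0,0,0,-11]]]' 85
python3 -c "
from h import *
c=cap('wrist','w4');t=cap('top','t2')
for k in [(371,319,50)]: print(proj(c,k))"
```

```text
time_s: 10.27
eef_pos: [485.7, -206.7, 248.3]
ee_rot: [0.005, 0.696, 0.718, 0.001]
force: [0.7, -1.6, 0.1]
grip_width: 0.355
grip_force: 0.0
time_s: 11.77
eef_pos: [372.1, 318.1, 242.8]
ee_rot: [0.0, 0.949, 0.314, -0.0]
force: [0.1, -0.3, 0.1]
grip_width: 0.993
grip_force: 0.0
(np.float64(320.3), np.float64(233.5))
```

View pics/w4.png

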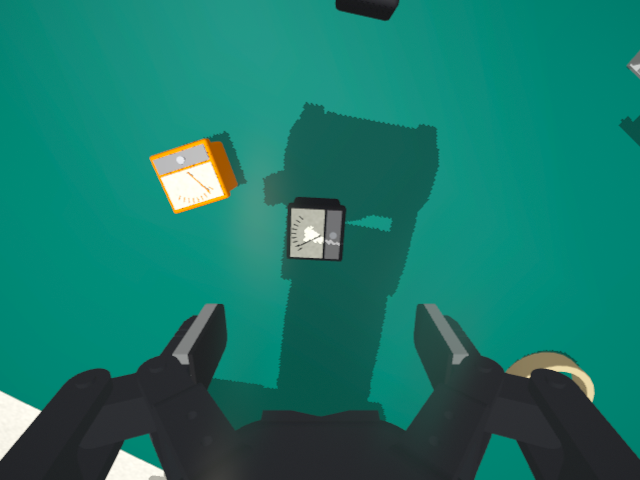

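View pics/t2.png

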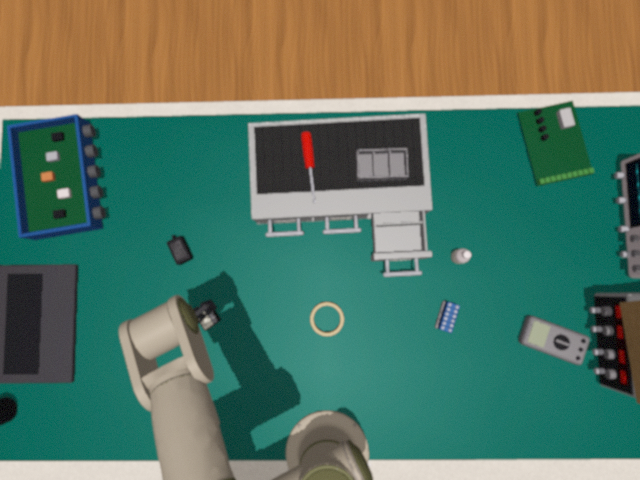

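The wrist view shows the meter face centred near (316,234) with corners at (289,206), (345,208), (342,261) and (288,259), nearly square to the fingers. The top view shows the left drawer shut and the right one out, with its handle at (402,268).

```bash
python3 -c "
from h import *
c=dict(np.load('pics/w4.npz'));P=np.array([ray(c,*p,50) for p in [(289,206),(345,208),(342,261),(288,259)]])
print(P,P.mean(0));
for i,j in [(0,1),(3,2),(0,3),(1,2)]: d=P[j]-P[i];print(np.hypot(*d[:2]),np.degrees(np.arctan2(d[1],d[0])))
t=dict(np.load('pics/t2.npz'));print('rh',ray(t,402,268,70));s=ctrl.sense();print(s['eef_pos'],s['joints'])"
```

```text
[[374.6 353.2  50. ]
 [400.4 315.8  50. ]
 [362.3 289.4  50. ]
 [336.3 327.5  50. ]] [368.4   321.475  50.   ]
45.435668807666914 -55.4005520248211
46.12602302388535 -55.68979792250288
46.123529786866925 -146.1376666686448
46.35266982601972 -145.28139342893257
rh [ 498.7 -206.5   70. ]
[372.17825979 318.07436807 242.9356912 ] [ 4.67346488e-01  2.94432554e-01  1.69055822e+00 -4.23285771e-05
  1.15656101e+00  1.39897877e+00]
```

```bash
python3 -m creep '[[[-0.12,0.1,-1,0,0,-0.42],[-0.12,0.1,-2,0,0,-0.42],[-0.12,0.1,-3,0,0,-0.42],[-0.12,0.1,-4,0,0,-0.42],[-0.12,0.1,-4.7,0,0,-0.42],[-0.12,0.1,-5.3,0,0,-0.42],[-0.12,0.1,-5.8,0,0,-0.42],[-0.12,0.1,-6.05,0,0,-0.42],[-0.12,0.1,-6.05,0,0,-0.42],[-0.12,0.1,-6.05,0,0,-0.42]]]'
python3 -m creep '[[[0,0,0,0,0,0],[0,0,0,0,0,0],[0,0,0,0,0,0],[0,0,0,0,0,0],[0,0,0,0,0,0],[0,0,0,0,0,0],[0,0,0,0,0,0],[0,0,0,0,0,0]]]' 35 35
```

```text
time_s: 12.7
eef_pos: [369.1, 321.2, 92.0]
ee_rot: [-0.0, 0.955, 0.297, 0.0]
force: [-0.2, -0.2, -0.6]
grip_width: 0.991
grip_force: 0.0
time_s: 13.37
eef_pos: [369.0, 321.6, 92.4]
ee_rot: [-0.0, 0.955, 0.298, 0.001]
force: [-0.4, -0.5, 5.2]
grip_width: 0.558
grip_force: 35.4
```

```bash
python3 -m creep '[[[0,0,0.4,0,0,0],[0,0,1.2,0,0,0],[0,0,2.4,0,0,0],[0,0,3.6,0,0,0],[0,0,4.8,0,0,0],[0,0,5.8,0,0,0],[0,0,6.3,0,0,0],[0,0,6.3,0,0,0]]]'
python3 -m creep '[[[1,-2.4,0,0,0,-0.8],[2,-4.8,0,0,0,-1.6],[2.6,-6.5,0,0,0,-2],[3.2,-8,0,0,0,-2.6],[3.8,-9.5,0,0,0,-3],[4.4,-11,0,0,0,-3.5],[5,-12.5,0,0,0,-4],[5.6,-14,0,0,0,-4.5],[6.2,-15.5,0,0,0,-5],[6.8,-17,0,0,0,-5.5],[7.4,-18.5,0,0,0,-6],[7.8,-19.5,0,0,0,-6.3],[8.1,-20.3,0,0,0,-6.5],[8.3,-20.8,0,0,0,-6.6],[8.4,-21,0,0,0,-6.6],[8.4,-21,0,0,0,-6.6],[8.4,-21,0,0,0,-6.6],[8.4,-21,0,0,0,-6.6]]]'
python3 -c "
from h import *
c=cap('wrist','w5');
print([proj(c,k) for k in [(579,-203,24),(484,-206,70),(540,-201,24),(618,-206,24)]])"
```

```text
time_s: 14.03
eef_pos: [369.3, 321.8, 252.5]
ee_rot: [-0.0, 0.955, 0.298, 0.003]
force: [0.2, -0.3, -1.1]
grip_width: 0.556
grip_force: 36.7
time_s: 15.53
eef_pos: [578.5, -202.0, 249.0]
ee_rot: [-0.0, 1.0, 0.015, -0.0]
force: [0.3, -0.7, -1.8]
grip_width: 0.555
grip_force: 36.9
[(np.float64(322.8), np.float64(221.2)), (np.float64(323.1), np.float64(339.1)), (np.float64(319.4), np.float64(260.4)), (np.float64(327.6), np.float64(178.8))]
```

View pics/w5.png

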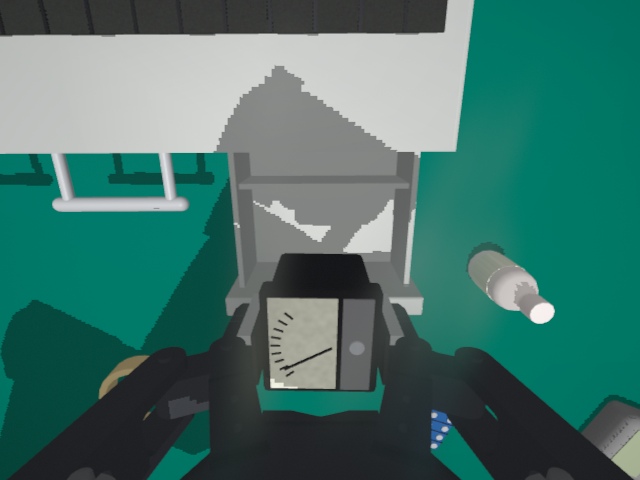

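The tray floor is visible around (324,225). The cross wall's top front edge is at row 188, the drawer front's top band spans about rows 290–312, and the meter is held straight.

```bash
python3 -c "
from h import *
c=dict(np.load('pics/w5.npz'))
print('cross',ray(c,324,188,70),'front outer top',ray(c,235,311,96),ray(c,415,311,96),'inner',ray(c,235,291,96),'floor L/R',ray(c,255,225,24),ray(c,393,225,24),'unit edge',ray(c,230,152,104),'side walls',ray(c,238,225,78),ray(c,405,225,78))
print(c['R'],ctrl.sense()['force'])"
```

```text
cross [ 617.4 -202.3   70. ] front outer top [ 525.4 -136.9   96. ] [ 529.6 -274.7   96. ] inner [ 542.4 -137.8   96. ] floor L/R [ 573.5 -140.3   24. ] [ 577.4 -268.1   24. ] unit edge [ 644.  -141.8  104. ] side walls [ 588.8 -138.1   78. ] [ 592.6 -264.4   78. ]
[[ 2.99646184e-02 -9.99550559e-01 -8.95885680e-04]
 [-9.47958165e-01 -2.87021887e-02  3.17098567e-01]
 [-3.16981764e-01 -8.65247543e-03 -9.48392164e-01]] [-0.77917418 -0.53228125 -1.19841447]
```

```bash
python3 -m creep '[[[0.06,-0.04,-0.8,0,0,0],[0.06,-0.04,-1.6,0,0,0],[0.06,-0.04,-2.4,0,0,0],[0.06,-0.04,-3.2,0,0,0],[0.06,-0.04,-4,0,0,0],[0.06,-0.04,-4.5,0,0,0],[0.06,-0.04,-4.8,0,0,0],[0.06,-0.04,-5,0,0,0],[0.06,-0.04,-5,0,0,0]]]';python3 -m creep '[[[0,0,-0.06,0,0,0],[0,0,-0.12,0,0,0],[0,0,-0.12,0,0,0]]]'
```

```text
time_s: 16.33
eef_pos: [580.2, -204.2, 123.9]
ee_rot: [-0.0, 1.0, 0.014, -0.0]
force: [-0.4, 0.8, -1.7]
grip_width: 0.557
grip_force: 36.9
time_s: 16.58
eef_pos: [580.4, -204.6, 121.6]
ee_rot: [0.0, 1.0, 0.014, 0.0]
force: [0.2, 0.4, -1.4]
grip_width: 0.557
grip_force: 36.9
```

```bash
python3 -m creep '[[[0,0,-0.05,0,0,0],[0,0,-0.1,0,0,0],[0,0,-0.1,0,0,0]]]';python3 -m creep '[[[0,0,-0.03,0,0,0],[0,0,-0.06,0,0,0],[0,0,-0.06,0,0,0]]]'
```

```text
time_s: 16.83
eef_pos: [580.2, -204.5, 118.5]
ee_rot: [-0.0, 1.0, 0.014, -0.0]
force: [-0.1, 0.0, -1.8]
grip_width: 0.553
grip_force: 36.9
time_s: 17.08
eef_pos: [580.2, -204.5, 117.0]
ee_rot: [-0.0, 1.0, 0.014, -0.0]
force: [-0.3, 0.4, -1.1]
grip_width: 0.556
grip_force: 36.9
```

```bash
python3 -m creep '[[[0,0,-0.02,0,0,0],[0,0,-0.04,0,0,0],[0,0,-0.04,0,0,0]]]';python3 -m creep '[[[0,0,-0.02,0,0,0],[0,0,-0.04,0,0,0],[0,0,-0.04,0,0,0]]]'
```

```text
time_s: 17.33
eef_pos: [580.3, -204.6, 116.4]
ee_rot: [0.0, 1.0, 0.014, 0.0]
force: [-1.5, 0.3, 1.6]
grip_width: 0.558
grip_force: 37.2
time_s: 17.58
eef_pos: [580.4, -204.6, 116.3]
ee_rot: [0.0, 1.0, 0.014, 0.0]
force: [-4.1, 1.4, 8.8]
grip_width: 0.556
grip_force: 37.9
```

Contact with the floor. I'll ease off, release a little, and rise.

```bash
python3 -m creep '[[[0,0,0.04,0,0,0],[0,0,0.04,0,0,0]]]';python3 -m creep '[[[0,0,0,0,0,0],[0,0,0,0,0,0],[0,0,0,0,0,0],[0,0,0,0,0,0],[0,0,0,0,0,0],[0,0,0,0,0,0],[0,0,0.2,0,0,0],[0,0,0.5,0,0,0],[0,0,1,0,0,0],[0,0,1.6,0,0,0],[0,0,2.4,0,0,0],[0,0,3.4,0,0,0],[0,0,4.4,0,0,0],[0,0,5.2,0,0,0],[0,0,5.2,0,0,0]]]' 58;python3 -m creep '[[[-1,0,0,0,0,0],[-2,0,0,0,0,0],[-3,0,0,0,0,0],[-4,0,0,0,0,0],[-4,0,0,0,0,0],[-4,0,0,0,0,0]]]'
python3 -c "
from h import *
c=cap('wrist','w6');d=cap('top','t6')
o=np.hstack([cv2.resize(c['image'],(480,360)),cv2.resize(d['image'][95:335,150:360+120],(320,233)).copy() if 0 else cv2.resize(d['image'][100:340,150:470],(320,240)).repeat(1,0) if 0 else cv2.copyMakeBorder(cv2.resize(d['image'][100:340,150:470],(320,240)),0,120,0,0,0)])
cv2.imwrite('pics/f.png',o[:,:,::-1])"
```

```text
time_s: 17.75
eef_pos: [580.4, -204.6, 116.4]
ee_rot: [0.0, 1.0, 0.014, 0.0]
force: [-1.0, 0.2, 4.1]
grip_width: 0.558
grip_force: 37.5
time_s: 19.0
eef_pos: [581.2, -205.0, 252.2]
ee_rot: [0.002, 1.0, 0.014, 0.004]
force: [0.9, -0.2, 0.7]
grip_width: 0.681
grip_force: 0.0
time_s: 19.5
eef_pos: [479.8, -204.6, 247.0]
ee_rot: [0.0, 1.0, 0.014, 0.0]
force: [0.9, 0.3, -0.1]
grip_width: 0.683
grip_force: 0.0
```

View pics/f.png

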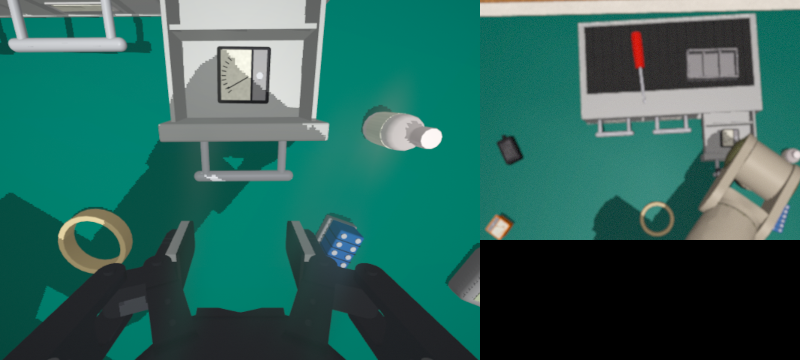

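The meter lies face up and flat in the front compartment at (243,75), with the right drawer standing out. The other two handles are level at the unit, and the bystanders haven't moved.

```bash
python3 -c "
from h import *
print(ctrl.finish_job())"
```

```text
the job is handed in; nothing more can be done
None
```

The job is handed in: I pushed the left drawer onto its stop, pulled the right drawer about 117 mm out and set the meter face up and flat in its front compartment. The bystanders were untouched, the clock stood near 20 s, and while lowering onto the right handle the gripper briefly met about 43 N at the wrist, probably the fingers' outer side against the drawer front, before I eased off.

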